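# Shut the stir-bar case and hold it tipped so the bars gather at the pour cap

### The arm

A 7-joint arm with a two-finger parallel gripper is mounted at the origin on a cart in front of the work surface, level with it; the furniture and walls round the work are solid. World frame = base frame: x ahead of the robot, y to its left, z up, the work surface at z = 0. Lengths are in m, angles in rad, forces in N, time in s.
With the tool pointing down it reaches from about 0.425 to 0.875 m from the base axis. Payload 8.4 kg.
Tool frame: the origin (TCP) lies at the very end of the fingers, on their centre line; the grasp point (between the pads) lies 19 mm behind it; z points along the fingers, y is the line along which they close (so a half turn about z gives the same grasp; the last joint's range is limited). The gripper opens to 85 mm and grips with 20 to 120 N. Pads are 22 mm wide; open, the fingers measure 114 mm over their backs; the gripper's body (76 mm by 85 mm) begins 54 mm behind the grasp point. The pads swing forward as they close: fully open they stand 13 mm farther back than shut.
Start: joints at [-1.226, 0.333, 0.04, 1.465, -0.013, 1.343, -0.059], TCP at [0.279, 0.587, 0.231] pointing down, gripper open.
Joint ranges: [-2.58, 2.58], [-0.38, 2.09], [-1.3, 1.39], [0.25, 2.4], [-1.5, 4.64], [0.08, 2.09], [-2.65, 2.65]. Speed limits (rad/s): [2.22, 2.22, 2.79, 2.79, 3.14, 3.14, 3.14].

### API

Orientations are given as a rotation vector (axis times angle).
In Python, from plant import bot, hand, imaging, models, monitor gives the robot as it stands. Calls block until the motion is done:
- bot.move_to(position, orientation): joint-space move of the TCP to a pose.
- bot.line_to(position, attitude=None, velocity=0.15, f_stop=None): straight line of the TCP; attitude=None keeps the orientation; velocity is the mean speed in m/s. With f_stop (N) it stops when the force on the tool has changed by that much, and returns True; else False.
- bot.set_joints(angles): joint-space move.
- hand.grip(opening, grasp_force=None): finger opening in m; grasp_force is the grip in N (None keeps the last); returns when the fingers have stopped.
- bot.pause(seconds).
- bot.inverse_kinematics(position, orientation): joint angles nearest the present ones, or None.
- imaging.get_image(name): name is "scene" or "top" or "wrist"; returns a dict with "pixels" (400x640x3 uint8, red, green, blue), "K" (3x3 intrinsics, pixels), "R" (3x3) and "t" (3): a world point X has camera coordinates R X + t; the wrist camera has in their place "mount" (4x4, takes a point from camera to tool coordinates, whose origin is the TCP and whose axes are the flange's). Camera axes: x right, y down, z forward; pixel columns grow to the right and rows downward; lengths in m; the calibration is good to about 2 mm. A picture is of the moment at which its call begins: read the wrist's pose just before it. There is no depth.
A pose or a line that the arm cannot do raises bot.IKError and nothing moves.
- bot.sign_off(): hands the job in; it is judged then, once.
Trained networks look in the newest picture that a camera, given by its name, has taken for a name from the list of things; names that differ only in an ending like _2 or _b are one class to them, and where a whole thing is asked for, a point or a joint stands for the part that bears it (a point fixed in the world has none). Each returns a list of dicts, best first, with "conf" (0 to 1); they miss things now and then, are a little off and sometimes report something else, mostly with a low value. They report only what shows in the picture. A call takes as long as a camera call.
- models.recognise(camera, name): "xyz" ([x, y, z] in m, in the coordinates of the camera as it stood for that picture, good to about 4 mm: the middle of the surface that is visible of it).
- models.landmark_of(camera, name): "xyz" ([x, y, z] in m, in the coordinates of the camera as it stood for that picture, good to about 4 mm: a listed point, or the origin of a listed thing).
Readings, each from a call of its own:
- monitor.current_time_s(): time.
- monitor.current_qpos(): joint angles.
- monitor.current_dq(): joint speeds.
- monitor.current_effort(): joint torques, N m.
- monitor.current_eef_pos(): TCP position.
- monitor.current_orientation(): TCP orientation.
- monitor.current_wrist_force(): force on the tool from outside, world axes, zero at the start.
- monitor.current_torque(): the same for the moment, N m.
- monitor.current_opening(): finger opening in m.
- monitor.current_finger_force(): force on a finger pad.
Only numpy, scipy, OpenCV 4.12 (cv2) and the standard library are available. Lean on these libraries where they do the work, as an engineer would, in place of code of your own. Each camera call takes 0.05 s, during which the arm holds its last target. There are 200 camera calls.

### The job

Swing the clear lid of the blue stir-bar case down until the two shells meet edge to edge, with the case still standing on the bench, so that nothing can spill. Then take both halves of the handle together in one grip, lift the case clear of the bench and tip it so that all four white stirring bars slide into the corner by the orange pour cap. Finish while holding the shut case still, up and tipped like that, with the bars in that corner ready for me to flick the cap open, and leave everything else on the bench where it is.

Things in the scene. Friction and masses are not known exactly. Their poses are not given: they have to be found in the camera images.
- case: Lower shell of a blue plastic case, 130 mm (x) x 190 (y) x 26 high, 44 with its clear lid shut; walls and floor 3; with lid and bars about 0.25 kg. Origin: centre of underside. x points from the handle side to the hinge side, y along the hinge, z up. Orange pour cap outside the +y end wall, next to the hinge. Inside undivided, -62 to 62 mm in x, -92 to 92 in y.
- lid: The clear lid shell, 130 x 190 x 18 mm, with the blue upper half of the handle. Origin on the hinge axis, at point hinge_line; shut, its axes are those of the case.
- lid_hinge (a joint): Angle of the clear lid about its hinge: 0 = shut, shells edge to edge; grows as it opens; about 1.57 = upright; at most 2.0. The hinge is stiff enough (0.09 N m) that the lid stays wherever it is left; a fingertip pushes it shut. No latch: the grip on both handle halves keeps it shut.
- hinge_line (a point): Middle of the hinge axis, which runs along the case's y: x = +69, z = +26 mm in the case's frame. The lid is a shell 130 x 190 x 18 mm reaching from 4 to 134 mm from this axis, its half of the handle beyond (to 187 mm); shut, its flat outer face is 18 mm above the axis.
- handle_lower (a point): Centre of the lower handle half, on the case, at x = -111 mm: a bar 14 mm thick (case x), 96 long (case y), 13 high, between 13 and 26 mm above the underside, joined to the shell by an arm at each end (70 mm clear between the arms). 39 mm clear between bar and the case's front wall. Axes as the case.
- handle_upper (a point): Centre of the upper handle half, on the lid: same bar, 180 mm from the hinge axis. With the lid shut it lies exactly on the lower half; together they make one bar 14 mm thick, 26 high, from 13 to 39 mm above the underside of the case.
- pour_corner (a point): The inner corner of the case's floor by the orange pour cap, at x = +62, y = +92, z = +3 mm in the case's frame.
- foot0 (a point): Outer bottom corner of the case at x = -65, y = -95 mm (handle side).
- foot1 (a point): Outer bottom corner of the case at x = -65, y = +95 mm (handle side).
- foot2 (a point): Outer bottom corner of the case at x = +65, y = -95 mm (hinge side).
- foot3 (a point): Outer bottom corner of the case at x = +65, y = +95 mm (hinge side, by the pour cap).
- bar0: White PTFE-coated stirring bar, 25 mm long (its x), 8 mm thick, with a raised ring round its middle, loose on the case's floor; slippery (friction under 0.1). Origin: underside, middle.
- bar1: A second stirring bar like bar0.
- bar2: A third stirring bar like bar0.
- bar3: A fourth stirring bar like bar0.
- beaker: Clear empty beaker, 78 x 74 x 89 mm, standing beyond the case; a bystander. Origin: centre of the underside.
- reagent: Small brown bottle with a white cap, 42 x 44 x 76 mm, standing beyond the case; a bystander. Origin: centre of the underside.

How it is judged:
By the outcome, as a careful person would: the job done as asked, in the order asked, and still so for the second after the job is handed in, while the arm keeps its last pose, push and grip.
It also fails if it takes over 56 s, if anything falls off the work surface, if the arm or the gripper's body presses on something with over 40 N, if the wrist force passes 120 N, or if a joint passes its speed limit or range.

## Working session

There is one attempt and no reset: what is moved stays moved. The work goes in short steps, each a Python script; the robot and the scene stay as the last script left them, time stands still between calls to the robot, and variables do not carry over. Pictures are saved under pics/ and viewed, at most 10 in all, crops included, and the job is handed in when it is done.

```bash
ls; mkdir -p pics; cat > h.py <<'E'
import numpy as np, cv2
from scipy.spatial.transform import Rotation as Rn
from plant import bot, hand, imaging, models, monitor
def snap(cam,fn=None):
    p=np.array(monitor.current_eef_pos()); o=np.array(monitor.current_orientation())
    im=imaging.get_image(cam)
    if fn: cv2.imwrite(fn,im["pixels"][:,:,::-1])
    if cam=="wrist":
        M=np.array(im["mount"]); T=np.eye(4); T[:3,:3]=Rn.from_rotvec(o).as_matrix(); T[:3,3]=p
        W=T@M
    else:
        W=np.eye(4); R=np.array(im["R"]); W[:3,:3]=R.T; W[:3,3]=-R.T@np.array(im["t"])
    return im,W
def lm(cam,name,W,f=None):
    r=(f or models.landmark_of)(cam,name)
    return [(np.round(W[:3,:3]@np.array(d["xyz"])+W[:3,3],4),round(d["conf"],2)) for d in r[:2]]
E
python3 - <<'E'
from h import *
print(monitor.current_orientation(),monitor.current_time_s())
for c in("scene","top"):
    im,W=snap(c,f"pics/{c}0.png"); print(c,W[:3,3])
    for n in "case lid hinge_line handle_lower handle_upper pour_corner foot0 foot1 foot2 foot3 bar0 beaker reagent".split():
        print(n,lm(c,n,W))
print(monitor.current_time_s())
E
```

```text
pics
[-6.91355765e-01 -3.06428729e+00  2.58084984e-03] 0.0
scene [ 0.10892652 -0.14586148  0.80457285]
case [(array([ 0.4475, -0.3458,  0.0024]), 0.57), (array([ 0.3888, -0.3853,  0.0017]), 0.45)]
lid [(array([ 0.4616, -0.4134,  0.0256]), 0.82)]
hinge_line [(array([ 0.4591, -0.4127,  0.0285]), 0.69), (array([ 0.4647, -0.4143,  0.0261]), 0.67)]
handle_lower [(array([ 0.4336, -0.2401,  0.0222]), 0.57)]
handle_upper [(array([ 0.4577, -0.4192,  0.2101]), 0.65)]
pour_corner [(array([ 0.5502, -0.3909,  0.0033]), 0.91)]
foot0 [(array([ 0.5545, -0.3914,  0.0011]), 0.78), (array([ 0.3639, -0.4305,  0.0027]), 0.64)]
foot1 [(array([ 0.5545, -0.3914,  0.0011]), 0.78), (array([ 0.3639, -0.4305,  0.0027]), 0.64)]
foot2 [(array([ 0.5545, -0.3914,  0.0011]), 0.78), (array([ 0.3639, -0.4305,  0.0027]), 0.64)]
foot3 [(array([ 0.5545, -0.3914,  0.0011]), 0.78), (array([ 0.3639, -0.4305,  0.0027]), 0.64)]
bar0 [(array([ 0.4632, -0.418 ,  0.2082]), 0.53), (array([ 0.4907, -0.3034,  0.0049]), 0.45)]
beaker [(array([ 0.6969, -0.2745, -0.0027]), 0.73), (array([ 0.341 , -0.3018, -0.0031]), 0.72)]
reagent [(a
[... 441 characters left out ...]
.0205]), 0.16)]
foot0 [(array([ 0.3452, -0.2991,  0.0011]), 0.87), (array([ 0.3629, -0.4287, -0.0009]), 0.8)]
foot1 [(array([ 0.3452, -0.2991,  0.0011]), 0.87), (array([ 0.3629, -0.4287, -0.0009]), 0.8)]
foot2 [(array([ 0.3452, -0.2991,  0.0011]), 0.87), (array([ 0.3629, -0.4287, -0.0009]), 0.8)]
foot3 [(array([ 0.3452, -0.2991,  0.0011]), 0.87), (array([ 0.3629, -0.4287, -0.0009]), 0.8)]
bar0 [(array([ 0.3893, -0.3836,  0.0047]), 0.59), (array([ 0.3747, -0.3215,  0.0005]), 0.53)]
beaker [(array([ 6.941e-01, -2.766e-01, -1.000e-04]), 0.74), (array([ 0.44  , -0.3043,  0.0069]), 0.31)]
reagent [(array([ 6.551e-01, -1.560e-01,  2.000e-04]), 0.66), (array([ 0.4962, -0.3035,  0.0033]), 0.62)]
1.4
```

View pics/scene0.png

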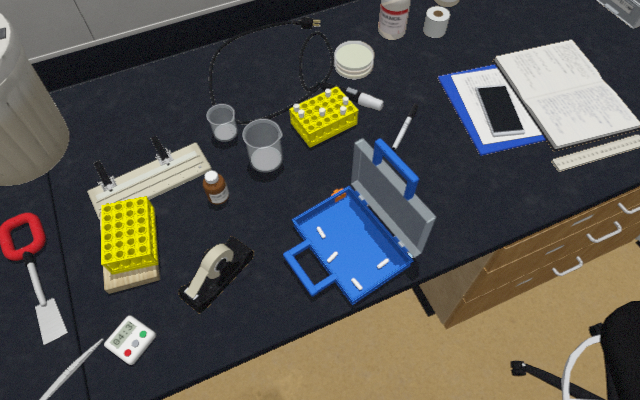

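View pics/top0.png

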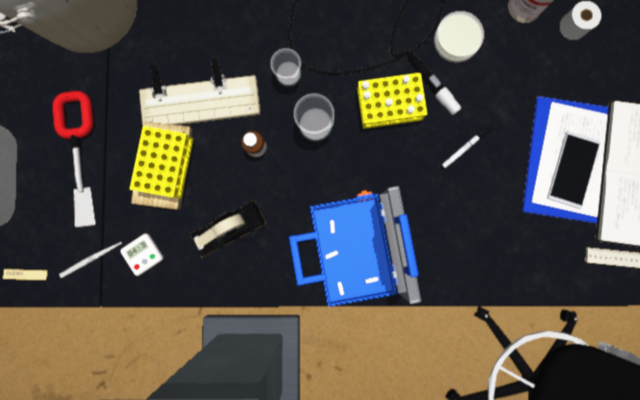

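The scene picture shows the case with its lid upright: handle at about (310,270), pour cap at (338,193) and lid at (390,200). In the top picture the handle is at (303,259), the cap at (365,194) and the lid edge-on at x≈400. The networks agree with both pictures. Next I'll fit the case pose and check reachability.

```bash
cat >> h.py <<'E'
def fit(src,dst):
    s=np.array(src)[:,:2];d=np.array(dst)[:,:2]; a=s-s.mean(0);b=d-d.mean(0)
    th=np.arctan2((a[:,0]*b[:,1]-a[:,1]*b[:,0]).sum(),(a*b).sum())
    R=Rn.from_euler('z',th); c=d.mean(0)-R.as_matrix()[:2,:2]@s.mean(0)
    return th,c,np.linalg.norm(d-c-s@R.as_matrix()[:2,:2].T,axis=1)
src=[[.069,0],[.069,0],[-.111,0],[-.111,0],[.062,.092],[.062,.092],[.065,.095],[-.065,-.095],[.065,-.095],[.065,-.095]]
dst=[[.4613,-.4131],[.461,-.4133],[.4336,-.2401],[.4294,-.2381],[.5502,-.3909],[.5517,-.391],[.5545,-.3914],[.3452,-.2991],[.3629,-.4287],[.3639,-.4305]]
TH,C,res=fit(src,dst)
RC=Rn.from_euler('z',TH)
def cw(p): return RC.apply(p)+np.r_[C,0]           # case -> world
def down(flip,alpha=0):  # tool y = +-case x, z down leaning to +y_case by alpha
    z=np.array([0,np.sin(alpha),-np.cos(alpha)]); y=np.array([flip,0,0.]); x=np.cross(y,z)
    return RC*Rn.from_matrix(np.c_[x,y,z])
E
python3 - <<'E'
from h import *
print(np.degrees(TH),C,res.round(4))
for flip in(1,-1):
  o=down(flip).as_rotvec()
  for p in([.13,0,.35],[.13,0,.2],[.0,0,.1],[-.111,0,.007]):
    q=bot.inverse_kinematics(cw(p),o); print(flip,p,None if q is None else np.round(q,2))
# tipping study: world tip rotation taking case down-gradient toward (+x,+y) corner
for flip in(1,-1):
 for al in(0,.35,.6,.8):
  T0=down(flip,al)
  g=bot.inverse_kinematics(cw([-.111,0,.026])-T0.apply([0,0,.019]),T0.as_rotvec())
  ok=[]
  for ang in(30,40,50,60):
   for phi in(30,45,60):
    d=np.array([np.cos(np.radians(phi)),np.sin(np.radians(phi)),0]) # direction to go down (case)
    tip=Rn.from_rotvec(RC.apply(np.cross(d,[0,0,-1]))*np.radians(ang))
    for px in(.4,.5,.6):
     for py in(-.3,-.15,0):
      for pz in(.25,.32):
       T=tip*T0
       if bot.inverse_kinematics(np.array([px,py,pz])-T.apply([0,0,.019]),T.as_rotvec()) is not None: ok.append((ang,phi,px,py,pz))
  print(flip,al,None if g is None else np.round(g,2),len(ok),sorted(ok)[-6:])
print(monitor.current_time_s())
E
```

```text
-79.95677590353121 [ 0.44899616 -0.34677587] [0.0016 0.0014 0.0048 0.0007 0.0009 0.0015 0.0029 0.0011 0.0041 0.0043]
1 [0.13, 0, 0.35] [ 0.03  0.52  1.12  1.25 -0.47  1.64 -0.34]
1 [0.13, 0, 0.2] [-0.05  0.67  1.21  1.49 -0.63  1.41 -0.21]
1 [0.0, 0, 0.1] [-0.18  0.39  0.93  1.86 -0.36  1.07 -0.51]
1 [-0.111, 0, 0.007] [-0.14  0.3   0.63  2.1  -0.24  0.81 -0.76]
-1 [0.13, 0, 0.35] [ 1.09  0.4  -0.53  1.18  0.2   1.61  2.34]
-1 [0.13, 0, 0.2] [ 1.11  0.44 -0.53  1.43  0.23  1.33  2.31]
-1 [0.0, 0, 0.1] [ 1.03  0.32 -0.53  1.8   0.19  1.07  2.18]
-1 [-0.111, 0, 0.007] [-0.47  0.44  1.04  2.11 -0.5   0.86  2.61]
1 0 [-0.36  0.27  0.87  2.08 -0.27  0.9  -0.73] 94 [(60, 30, 0.4, 0, 0.25), (60, 30, 0.4, 0, 0.32), (60, 30, 0.5, 0, 0.25), (60, 30, 0.5, 0, 0.32), (60, 30, 0.6, 0, 0.25), (60, 45, 0.4, 0, 0.25)]
1 0.35 [-0.3   0.06  0.95  2.3  -0.53  0.62 -0.35] 186 [(60, 60, 0.4, 0, 0.25), (60, 60, 0.4, 0, 0.32), (60, 60, 0.5, -0.15, 0.25), (60, 60, 0.5, 0, 0.25), (60, 60, 0.5, 0, 0.32), (60, 60, 0.6, 0, 0.25)]
1 0.6 [ 0.74  0.07  0.04  2.4  -1.05  0.56  0.27] 212 [(60, 60, 0.5, 0, 0.25), (60,
[... 347 characters left out ...]
94 [(60, 30, 0.4, 0, 0.25), (60, 30, 0.4, 0, 0.32), (60, 30, 0.5, 0, 0.25), (60, 30, 0.5, 0, 0.32), (60, 30, 0.6, 0, 0.25), (60, 45, 0.4, 0, 0.25)]
-1 0.35 [ 1.31  0.12 -0.72  2.24 -0.3   0.58  2.58] 186 [(60, 60, 0.4, 0, 0.25), (60, 60, 0.4, 0, 0.32), (60, 60, 0.5, -0.15, 0.25), (60, 60, 0.5, 0, 0.25), (60, 60, 0.5, 0, 0.32), (60, 60, 0.6, 0, 0.25)]
-1 0.6 None 212 [(60, 60, 0.5, 0, 0.25), (60, 60, 0.5, 0, 0.32), (60, 60, 0.6, -0.15, 0.25), (60, 60, 0.6, -0.15, 0.32), (60, 60, 0.6, 0, 0.25), (60, 60, 0.6, 0, 0.32)]
-1 0.8 None 210 [(60, 60, 0.6, -0.3, 0.25), (60, 60, 0.6, -0.3, 0.32), (60, 60, 0.6, -0.15, 0.25), (60, 60, 0.6, -0.15, 0.32), (60, 60, 0.6, 0, 0.25), (60, 60, 0.6, 0, 0.32)]
1.4
```

```bash
cat > a.py <<'E'
from h import *
o=down(1).as_rotvec()
H=0.012
def tip(r,off,th,back=0,up=0):
    u=r*np.cos(th)-off*np.sin(th)-H-back; z=.026+r*np.sin(th)+off*np.cos(th)+up
    return cw([.069-u,0,z])
bot.line_to([.279,.587,.33],velocity=.3)
hand.grip(0.0,60)
p=tip(.178,.013,np.pi/2,.04)
bot.move_to(p+[0,0,.14],o)
bot.line_to(p,velocity=.25)
print(monitor.current_eef_pos(),monitor.current_time_s())
for t in np.radians([88,80,72,64,56,48,40,32]):
    bot.line_to(tip(.178,.013,t),velocity=.1)
print(monitor.current_wrist_force(),monitor.current_time_s())
im,W=snap("scene","pics/s1.png")
print(lm("scene","handle_upper",W),lm("scene","handle_lower",W),lm("scene","hinge_line",W))
E
python3 a.py
```

```text
[ 0.47270771 -0.47928498  0.2054547 ] 7.1083
[0.17906381 0.43179046 0.420926  ] 10.5167
[(array([ 0.4308, -0.2669,  0.1323]), 0.68)] [(array([ 0.4323, -0.2378,  0.0185]), 0.89)] [(array([ 0.4583, -0.4128,  0.0282]), 0.59)]
```

View pics/s1.png

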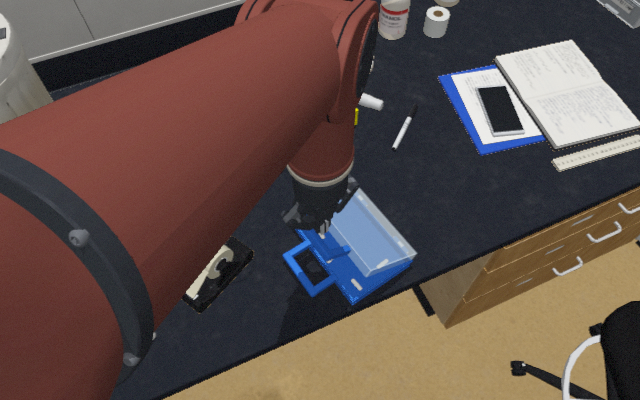

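The picture shows the lid being pushed down by the fingertips, with the handle at about (325,240), and the case has not moved. I'll finish by pressing on the shell, inside the footprint.

```bash
cat > b.py <<'E'
from h import *
H=0.012
def tip(r,off,th,up=0):
    u=r*np.cos(th)-off*np.sin(th)-H; z=.026+r*np.sin(th)+off*np.cos(th)+up
    return cw([.069-u,0,z])
p=np.array(monitor.current_eef_pos())
bot.line_to(p+[0,0,.05],velocity=.2)
t=np.radians(30)
bot.line_to(tip(.115,.018,t,.03),velocity=.2)
for d in(28,20,12,5): bot.line_to(tip(.115,.018,np.radians(d),.003),velocity=.08)
print("stop",bot.line_to(tip(.115,.018,0,-.006),velocity=.03,f_stop=8))
print(monitor.current_eef_pos(),monitor.current_wrist_force())
p=np.array(monitor.current_eef_pos())
bot.line_to(p+[0,0,.2],velocity=.25)
im,W=snap("wrist","pics/w2.png")
for n in("handle_upper","handle_lower","hinge_line","lid","foot0"): print(n,lm("wrist",n,W))
im,W=snap("top","pics/t2.png")
for n in("handle_upper","handle_lower","hinge_line"): print(n,lm("top",n,W))
im,W=snap("scene","pics/s2.png")
for n in("handle_upper","handle_lower","hinge_line","pour_corner"): print(n,lm("scene",n,W))
print(monitor.current_time_s())
a=cv2.imread("pics/w2.png");b=cv2.imread("pics/s2.png")[130:330,240:480]
cv2.imwrite("pics/c2.png",cv2.vconcat([cv2.resize(a[100:],(480,225)),cv2.resize(b,(480,370))]))
E
python3 b.py
```

```text
stop True
[ 0.44341043 -0.31395759  0.04405106] [-1.60944965  1.87803162 10.22989226]
handle_upper [(array([ 0.427 , -0.2363,  0.0292]), 0.56)]
handle_lower [(array([ 0.4244, -0.2377,  0.0207]), 0.91)]
hinge_line [(array([ 0.4613, -0.4097,  0.0237]), 0.59), (array([ 0.4267, -0.2352,  0.0301]), 0.27)]
lid [(array([ 0.4585, -0.4145,  0.0226]), 0.78)]
foot0 [(array([ 0.553 , -0.393 , -0.0029]), 0.88), (array([ 0.5268, -0.2684, -0.0032]), 0.76)]
handle_upper []
handle_lower []
hinge_line [(array([ 0.651 , -0.1579,  0.001 ]), 0.62)]
handle_upper [(array([ 0.4274, -0.234 ,  0.036 ]), 0.89), (array([ 0.338 , -0.3058, -0.0027]), 0.21)]
handle_lower [(array([ 0.4342, -0.2384,  0.0189]), 0.65)]
hinge_line [(array([ 0.4601, -0.4135,  0.03  ]), 0.57)]
pour_corner [(array([ 0.5507, -0.3878,  0.0007]), 0.8)]
15.375
```

View pics/c2.png

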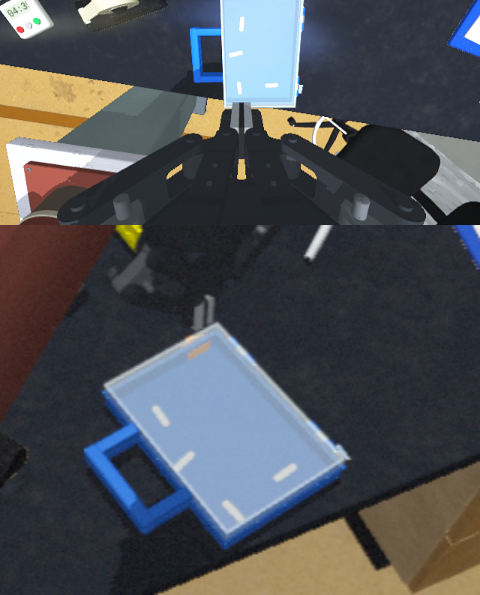

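The lid is shut: tip stopped at z = 44 mm, the four bars show through the clear lid, and the handle halves coincide at about (115,450) in the crop. Next come the grip, lift and tip.

```bash
cat > c.py <<'E'
from h import *
T0=down(1,.3); o=T0.as_rotvec()
def tcp(g,T): return np.array(g)-T.apply([0,0,.019])
g=cw([-.111,0,.026])
hand.grip(.036,100)
bot.move_to(tcp(g+[0,0,.09],T0),o)
print(bot.line_to(tcp(g,T0),velocity=.12,f_stop=8),monitor.current_eef_pos())
im,W=snap("wrist","pics/w3.png")
E
python3 c.py
```

```text
False [ 0.42432875 -0.2385603   0.04447792]
```

View pics/w3.png

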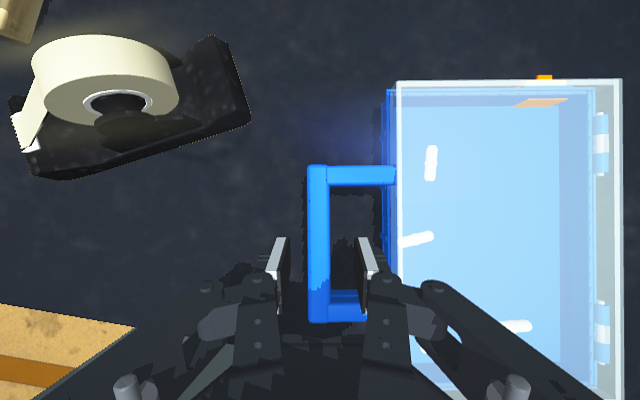

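The fingers at (283,270) and (365,270) straddle the handle bar at (318,245) cleanly, and the shut case is to the right. My TCP offset had the wrong sign, so the hand is 36 mm too high; I'll correct that and continue down.

```bash
cat > d.py <<'E'
from h import *
T0=down(1,.3)
def tcp(g,T): return np.array(g)+T.apply([0,0,.019])
g=cw([-.111,0,.026])
print(bot.line_to(tcp(g,T0),velocity=.08,f_stop=8),monitor.current_eef_pos(),tcp(g,T0))
hand.grip(0.0,110)
print("open",monitor.current_opening(),monitor.current_finger_force(),monitor.current_wrist_force())
print(monitor.current_time_s())
d=np.array([1,1,0])/2**.5
for ang in(45,50,55):
  T=Rn.from_rotvec(RC.apply(np.cross(d,[0,0,-1]))*np.radians(ang))*T0
  for P in([.45,-.15,.3],[.43,-.1,.3],[.5,-.1,.3],[.5,-.05,.32],[.43,-.2,.3]):
    q=bot.inverse_kinematics(tcp(P,T),T.as_rotvec()); print(ang,P,None if q is None else np.round(q,2))
E
python3 d.py
```

```text
False [ 0.43511183 -0.23681547  0.0081929 ] [ 0.43516759 -0.23649759  0.00784861]
open 0.012500083356885686 107.11358159780502 [-3.8147774   1.40939458  7.67158298]
19.0167
45 [0.45, -0.15, 0.3] [-0.15  0.39  0.78  1.54 -0.47  1.9  -0.83]
45 [0.43, -0.1, 0.3] [-0.44  0.36  1.05  1.65 -0.52  1.89 -0.83]
45 [0.5, -0.1, 0.3] [-0.18  0.43  0.72  1.48 -0.54  1.89 -0.94]
45 [0.5, -0.05, 0.32] [-0.4   0.43  0.92  1.5  -0.61  1.92 -0.97]
45 [0.43, -0.2, 0.3] [-0.09  0.43  0.83  1.52 -0.45  1.93 -0.72]
50 [0.45, -0.15, 0.3] [-0.09  0.45  0.74  1.5  -0.49  1.98 -0.83]
50 [0.43, -0.1, 0.3] [-0.25  0.37  0.83  1.61 -0.5   1.94 -0.88]
50 [0.5, -0.1, 0.3] [-0.14  0.49  0.7   1.43 -0.57  1.97 -0.94]
50 [0.5, -0.05, 0.32] [-0.29  0.46  0.8   1.46 -0.62  1.99 -0.99]
50 [0.43, -0.2, 0.3] [-0.02  0.48  0.77  1.47 -0.45  2.   -0.73]
55 [0.45, -0.15, 0.3] [-0.04  0.5   0.7   1.46 -0.5   2.05 -0.83]
55 [0.43, -0.1, 0.3] [-0.16  0.42  0.74  1.57 -0.51  2.   -0.89]
55 [0.5, -0.1, 0.3] [-0.09  0.54  0.66  1.39 -0.59  2.05 -0.94]
55 [0.5, -0.05, 0.32] [-0.21  0.5   0.73  1.42 -0.63  2.05 -1.01]
55 [0.43, -0.2, 0.3] [ 0.05  0.52  0.7   1.43 -0.46  2.07 -0.74]
```

```bash
cat > e.py <<'E'
from h import *
T0=down(1,.3)
def tcp(g,T): return np.array(g)+T.apply([0,0,.019])
g=cw([-.111,0,.026])
bot.line_to(tcp(g+[0,0,.03],T0),velocity=.05)
print(monitor.current_opening(),monitor.current_wrist_force(),monitor.current_torque())
P=np.array([.43,-.12,.3])
bot.line_to(tcp([g[0],g[1],.3],T0),velocity=.12)
bot.line_to(tcp(P,T0),velocity=.12)
d=np.array([1,1,0])/2**.5
for ang in(10,20,30,40,50):
  T=Rn.from_rotvec(RC.apply(np.cross(d,[0,0,-1]))*np.radians(ang))*T0
  t=monitor.current_time_s()
  bot.line_to(tcp(P,T),T.as_rotvec(),velocity=.03)
  print(ang,monitor.current_time_s()-t,np.round(monitor.current_qpos(),2))
bot.pause(1)
im,W=snap("scene","pics/s4.png")
for n in("handle_upper","handle_lower","hinge_line","pour_corner"): print(n,lm("scene",n,W))
im,W=snap("top","pics/t4.png")
for n in("handle_upper","handle_lower","hinge_line","pour_corner"): print(n,lm("top",n,W))
for n in("hinge_line","pour_corner"):
  ca={"hinge_line":[.069,0,.026],"pour_corner":[.062,.092,.003]}[n]
  tip=Rn.from_matrix((T*T0.inv()).as_matrix())
  print("expect",n,P+(tip*RC).apply(np.array(ca)-[-.111,0,.026]))
snap("wrist","pics/w4.png")
print(monitor.current_time_s(),monitor.current_opening())
a=[cv2.imread(f"pics/{c}4.png") for c in"stw"]
cv2.imwrite("pics/c4.png",cv2.hconcat([cv2.resize(a[0],(0,0),fx=.62,fy=.62),cv2.resize(a[2],(0,0),fx=.62,fy=.62)]))
E
python3 e.py
```

```text
0.012774716755426088 [ 0.22824855  0.76737469 -2.53269668] [0.16895478 0.5088542  0.01012791]
10 0.3249999999999993 [-0.28 -0.24  0.51  1.95 -0.06  1.29 -1.18]
20 0.32500000000000284 [-0.28 -0.1   0.6   1.85 -0.19  1.44 -1.09]
30 0.3332999999999977 [-0.25  0.06  0.67  1.75 -0.3   1.6  -1.  ]
40 0.33330000000000126 [-0.19  0.22  0.69  1.66 -0.39  1.77 -0.93]
50 0.3249999999999993 [-0.12  0.36  0.69  1.58 -0.46  1.93 -0.89]
handle_upper [(array([ 0.4324, -0.1214,  0.3105]), 0.78), (array([ 0.4074, -0.1988,  0.2234]), 0.21)]
handle_lower [(array([ 0.4309, -0.1168,  0.2969]), 0.78)]
hinge_line [(array([ 0.4204, -0.2707,  0.2039]), 0.55)]
pour_corner []
handle_upper []
handle_lower []
hinge_line [(array([ 0.4233, -0.27  ,  0.2048]), 0.72)]
pour_corner []
expect hinge_line [ 0.4241274  -0.27119181  0.20249846]
expect pour_corner [ 0.4814602  -0.22585876  0.14167195]
27.1583 0.012560228668025409
```

View pics/c4.png

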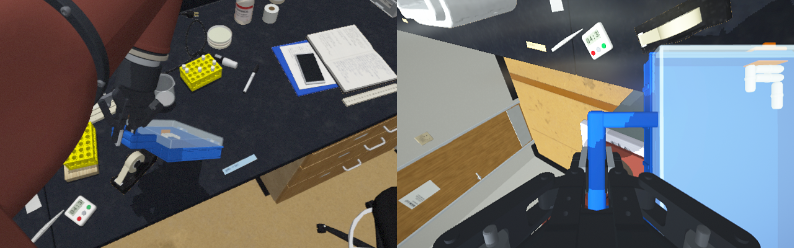

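The bars have slid towards the cap at about (765,75) in the wrist view. I'll zoom in to check the corner and the shell seam.

```bash
python3 - <<'E'
import cv2
a=cv2.imread("pics/w4.png")[30:230,400:640];b=cv2.imread("pics/s4.png")[160:290,170:380]
cv2.imwrite("pics/c5.png",cv2.hconcat([cv2.resize(a,(400,334)),cv2.resize(b,(400,334))]))
E
```

```text
(no output)
```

View pics/c5.png

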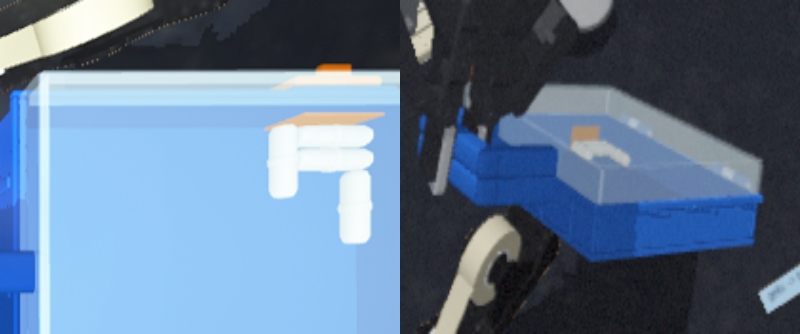

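The zoom shows all four bars packed in the corner under the orange cap at (325,180), the shells meeting all along the seam, and the grip holding. Handing in.

```bash
python3 -c "
from h import *
print(abs(np.array(monitor.current_dq())).max(),monitor.current_opening(),monitor.current_finger_force()); print(bot.sign_off())"
```

```text
0.002055323025334057 0.012560228668025409 107.60681211948395
the job is handed in; nothing more can be done
None
```

I handed the job in at about 27 s: the case is shut, held by both handle halves in one grip, lifted and tipped about 50°, with all four bars in the corner by the orange cap.

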